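# Hang the sampling dipper on the spring scale

## Task

Pick up the steel sampling dipper and hang it by its hook in the groove of the spring scale's peg, so that it hangs there freely. The cup sits to one side of the hook, and the scale is delicate: let the scale take the weight slowly and let the cup ease round under the peg before you let go, so that the peg does not jump or get pushed hard and the dipper does not swing when it is released. Leave the petri dish, the small capped vial and the flask where they are.

Things in the scene. Friction and masses are not known exactly. Their poses are not given: they have to be found in the camera images.
- dipper: Steel sampling dipper standing upright on its cup, 196 mm tall, 0.19 to 0.61 kg (differs each run). Origin at the centre of the cup's underside, z up along the strap. Open round cup 68 mm wide, 46 mm high. A flat strap (12 mm wide along x, 4 mm thick) rises on the cup's +y side (strap centre at y = 35 mm) to z = 130 mm, where the hook begins.
- dipper_hook (a point): Point in the hook where the peg's centre line lies when hung: dipper y = 47, z = 131.7 mm; dipper's axes. The strap bends over as an inverted V (peak at y = 47, z = 144 mm) and comes down as a straight tip (y = 59 mm) ending at z = 112 mm: a hook open downwards, 20 mm wide inside. Hung freely, the dipper leans 0.37 rad: cup swung in under the peg, grip block leaning to the cup's side.
- dipper_grip (a point): Middle of the black grip block on top of the hook: dipper x = 0, y = 47 mm, z = 176 mm; dipper's axes. The block is 14 mm along x, 24 mm along y and spans z = 144 to 196 mm. Pinch it from above across its 14 mm (dipper x).
- scale: Fixed spring scale: grey column (50 mm deep, 56 mm wide, 249 mm tall) on a dark foot 10 mm high. Origin on the worktop straight below the peg's groove; the column's front face is 65 mm behind it (+x of the scale) and the peg points out to the scale's -x. Its y axis runs across the peg.
- peg_seat (a point): Centre of the groove of the round steel peg (12 mm thick, along the scale's x; its free end is 20 mm further out): 235 mm above the worktop unloaded, sinks with load. The groove is 20 mm wide at the bottom, 30 mm at the top, between two collars 26 mm in diameter. The dipper's strap goes down into it with dipper x along the peg, either way round.
- peg (a joint): How far the peg has sunk, m: 0 unloaded, stop at 0.07; spring of 110 N/m, lightly damped, so the dipper's weight sinks it 17 to 54 mm and a sudden load makes it bounce.
- petri_stack: Small stack of petri dishes, 60 mm wide, 30 mm high; bystander. Origin at the centre of its underside.
- orange_vial: Clear vial with a screw cap, 45 mm wide, 82 mm high; bystander. Origin at the centre of its underside.
- flask_100: Small conical glass flask, 63 mm wide, 104 mm high; bystander. Origin at the centre of its underside.
Things that resemble listed ones, but are neither listed nor needed, are in the scene too. Several things have the shape of the scale; the one meant has the colours described above.

How it is judged:
By the outcome, as a careful person would: the job done as asked, in the order asked, and still so for the second after the job is handed in, with the robot touching nothing.
It also fails if it takes over 72 s, if anything falls off the work surface, if the arm or the gripper's body presses on something with over 40 N, if the wrist force passes 120 N, or if a joint passes its speed limit or range.

## Robot

A 7-joint arm with a two-finger parallel gripper is mounted at the origin on a cart in front of the work surface, level with it; the furniture and walls round the work are solid. World frame = base frame: x ahead of the robot, y to its left, z up, the work surface at z = 0. Lengths are in m, angles in rad, forces in N, time in s.
With the tool pointing down it reaches from about 0.35 to 0.9 m from the base axis. Payload 19.9 kg.
Tool frame: the origin (TCP) lies between the finger pads; the fingertips stand 22 mm ahead of it and the grasp point (between the pads) lies 3 mm ahead of it (tip_reach is the z of the fingertips in the tool frame, in m); z points along the fingers, y is the line along which they close (so a half turn about z gives the same grasp; the last joint's range is limited). The gripper opens to 85 mm and grips with 20 to 120 N. Pads are 22 mm wide; open, the fingers measure 114 mm over their backs; the gripper's body (76 mm by 85 mm) begins 54 mm behind the grasp point. The pads swing forward as they close: fully open they stand 13 mm farther back than shut.
Start: joints at [-1.335, 0.417, -0.01, 1.614, 0.005, 1.111, -0.053], TCP at [0.171, 0.601, 0.253] pointing down, gripper open.
Joint ranges: [-2.81, 2.81], [-0.39, 2.02], [-1.27, 1.25], [0.06, 2.57], [-1.19, 4.33], [0.19, 2], [-2.82, 2.82]. Speed limits (rad/s): [1.89, 1.89, 2.39, 2.39, 3.01, 3.01, 3.01].

## Interface

Orientations are given as a unit quaternion [w, x, y, z].
In Python, from bench import read_state, grab_frame, job_done, recognise, silhouettes, tip_reach gives the robot as it stands.
- The arm moves only by the tool play_rows, never from a script. Its argument "moves" is a list of rows, each an object of numbers: "wx", "wy", "wz": the turn, a rotation vector about the tool's x, y, z in degrees; "dx", "dy", "dz": the shift along the tool's x, y, z in m; "jaw": the finger opening in m, from 0 to 0.0854. In form: [{"wx": .., "wy": .., "wz": .., "dx": .., "dy": .., "dz": .., "jaw": ..}, ...]. A call has 1 to 8 rows; each row shifts and turns the commanded pose from where the row before left it, along the tool's axes as they then stand; what a row does not reach is not made up. A row lasts 1/10 s, in which the tool goes at most 50 mm and 8.59 degrees, less where a joint would pass 70% of its speed; a pose out of reach is approached as far as the arm can. A call with a gripper value outside its range is refused whole. The fingers move at their own pace and stop on an object; the grip force is fixed at half the most. Time passes only in rows, so rows that do not move let the fingers close. It gives the time, the measured TCP pose, the force, the opening and the grip force at its end, in the units of the state.
- read_state(): the state, without advancing time (a new reading comes with each control period).
- grab_frame(name): name is "scene" or "top" or "wrist"; returns a dict with "frame" (400x640x3 uint8, red, green, blue), "fx", "fy", "cx", "cy" (pixels), "k1" (the pictures are not rectified: a ray, as slopes to the right and down, at radius r is drawn at 1 + k1 r^2 times it, then the intrinsics apply), "position" and "attitude" of the camera in the world. Camera axes: x right, y up, looking along -z (the intrinsics and any distortion apply to the point x, -y, -z); pixel columns grow to the right and rows downward; lengths in m; the calibration is good to about 2 mm. A picture is of the moment at which its call begins. There is no depth.
- job_done(): hands the job in; it is judged then, once.
Trained networks look in the newest picture that a camera, given by its name, has taken for a name from the list of things; names that differ only in an ending like _2 or _b are one class to them, and where a whole thing is asked for, a point or a joint stands for the part that bears it (a point fixed in the world has none). Each returns a list of dicts, best first, with "confidence" (0 to 1); they miss things now and then, are a little off and sometimes report something else, mostly with a low value. They report only what shows in the picture. A call takes as long as a camera call. They do not tell look-alikes from the thing itself.
- recognise(camera, name): "box" ([left, top, right, bottom] in pixels, round what is visible of it).
- silhouettes(camera, name): "pixels" (400x640 bool, what is visible of it) and "box" ([left, top, right, bottom] in pixels, round what is visible of it).
The state is a dict: "time_s": time; "joint_positions": joint angles; "joint_vel": joint speeds; "tau": joint torques, N m; "position": TCP position; "orientation": TCP orientation; "wrist_force": force on the tool from outside, world axes, zero at the start; "moment": the same for the moment, N m; "finger_gap": finger opening in m; "grasp_force": force on a finger pad.
Only numpy, scipy, OpenCV 4.12 (cv2) and the standard library are available. Lean on these libraries where they do the work, as an engineer would, in place of code of your own. Each camera call takes 0.05 s, during which the arm holds its last target. There are 200 camera calls.

## Working session

There is one attempt and no reset: what is moved stays moved. The work goes in short steps, Python scripts to look and compute and a tool call to move; the robot and the scene stay as the last step left them, time stands still between calls to the robot, and variables do not carry over. Pictures are saved under pics/ and viewed, at most 10 in all, crops included, and the job is handed in when it is done.

Besides the shell and the picture viewer there is one more tool, called after ">>>" as name(argument=value, ...), one argument or row to a line, values as JSON. play_rows: Moves the arm, as the interface text tells. Its arguments: {"type":"object","properties":{"moves":{"type":"array"}},"required":["moves"]}

```bash
mkdir -p pics; ls; python3 - <<'E'
from bench import *
import cv2,numpy as np
s=read_state();print(s)
print(tip_reach if not callable(tip_reach) else tip_reach())
for c in ("scene","top"):
    f=grab_frame(c);cv2.imwrite(f"pics/{c}0.png",cv2.cvtColor(f["frame"],cv2.COLOR_RGB2BGR))
    print({k:v for k,v in f.items() if k!="frame"})
    for n in ("dipper","scale","dipper_grip","petri_stack","orange_vial","flask_100"):
        print(c,n,[(np.round(d["box"]).tolist(),round(d["confidence"],2)) for d in recognise(c,n)])
E
```

```text
pics
{'time_s': 0.0, 'joint_positions': array([-1.33449356,  0.41799924, -0.01030519,  1.61417751,  0.00472743,
        1.11069583, -0.05296364]), 'joint_vel': array([-0.00033674, -0.00205648,  0.00024098, -0.0001335 , -0.00041381,
       -0.00126286,  0.00039762]), 'tau': array([ 3.40498636e-04, -8.64436626e+01,  6.79076761e-01, -4.34924877e+01,
        1.91033544e-02,  7.08774038e-03, -5.02909859e-05]), 'position': array([0.17132753, 0.60072339, 0.25264308]), 'orientation': array([-2.89630032e-05,  1.38426009e-01,  9.90372579e-01, -6.27768110e-04]), 'wrist_force': array([-0.43867733, -0.6839222 ,  0.35815896]), 'moment': array([0.09034642, 0.0127845 , 0.077933  ]), 'grasp_force': 0.0, 'finger_gap': 0.08548548105235976}
0.022
{'fx': 462.7489333971674, 'fy': 462.7489333971674, 'cx': 326.71698024016297, 'cy': 201.8350196576672, 'k1': -0.06367368587739837, 'position': array([-0.13882416, -0.62273256,  1.15372761]), 'attitude': array([ 0.8329039 ,  0.30027415, -0.16127068, -0.43600264])}
scene dipper [([284.0, 200.0, 321.0, 254.0], 0.6)]
scene scale [([199.0, 151.0, 265.0, 236.0], 0.77)
[... 373 characters left out ...]
': -0.14449019451081146, 'position': array([ 0.48093162, -0.12570344,  1.37798919]), 'attitude': array([ 0.71371393,  0.02852385, -0.02338026, -0.69946564])}
top dipper [([303.0, 228.0, 339.0, 253.0], 0.67)]
top scale [([213.0, 228.0, 266.0, 296.0], 0.9), ([394.0, 195.0, 446.0, 259.0], 0.74)]
top dipper_grip [([300.0, 229.0, 338.0, 255.0], 0.77), ([357.0, 251.0, 382.0, 272.0], 0.21)]
top petri_stack [([358.0, 248.0, 382.0, 272.0], 0.96), ([303.0, 231.0, 338.0, 254.0], 0.73)]
top orange_vial [([223.0, 198.0, 242.0, 210.0], 0.56)]
top flask_100 [([358.0, 142.0, 386.0, 165.0], 0.65), ([302.0, 229.0, 338.0, 255.0], 0.63), ([225.0, 198.0, 241.0, 211.0], 0.6), ([426.0, 225.0, 436.0, 253.0], 0.48)]
```

```bash
python3 - <<'E'
import cv2,numpy as np
a=cv2.imread("pics/scene0.png")[130:310,180:440];b=cv2.imread("pics/top0.png")[130:310,200:460]
cv2.imwrite("pics/a.png",cv2.resize(a,None,fx=3,fy=3,interpolation=cv2.INTER_CUBIC))
cv2.imwrite("pics/b.png",cv2.resize(b,None,fx=3,fy=3,interpolation=cv2.INTER_CUBIC))
E
```

```text
(no output)
```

View pics/a.png

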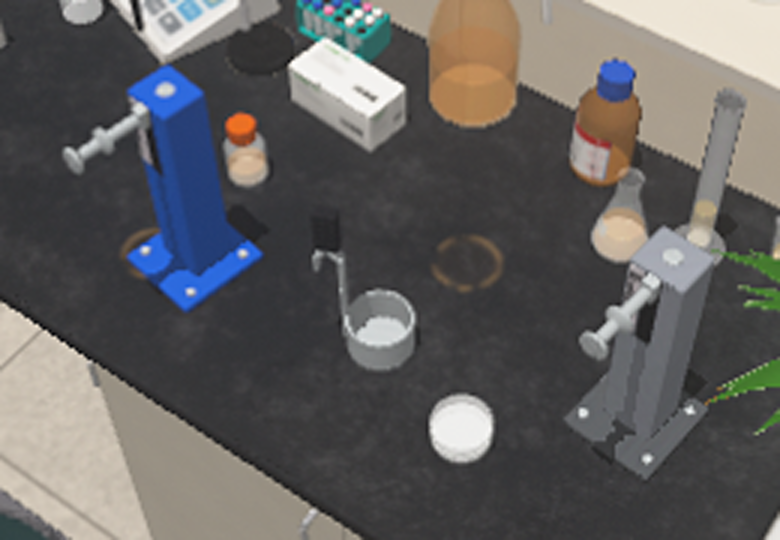

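View pics/b.png

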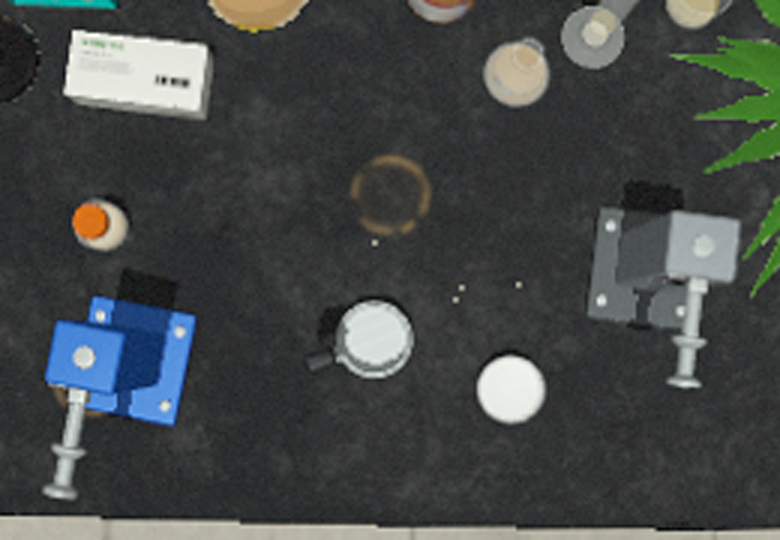

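The grey scale (the target) is at the right: groove at about (429,250) in top and (384,240) in scene. The dipper's grip block is at about (307,250) in top and (289,206) in scene, with its cup on the right (−y) side. The blue scale is a look-alike.

```bash
cat > h.py <<'E'
import numpy as np
from scipy.spatial.transform import Rotation as R
def rot(q): return R.from_quat(np.r_[q[1:],q[0]])
def ray(f,px):
    d=(np.array(px,float)-[f["cx"],f["cy"]])/[f["fx"],f["fy"]]
    u=d.copy()
    for _ in range(20): u=d/(1+f["k1"]*(u@u))
    v=rot(f["attitude"]).apply([u[0],-u[1],-1]); return np.array(f["position"]),v/np.linalg.norm(v)
def plane(f,px,z):
    o,v=ray(f,px); return o+v*(z-o[2])/v[2]
def tri(*fp):
    A=0;b=0
    for f,p in fp:
        o,v=ray(f,p);M=np.eye(3)-np.outer(v,v);A=A+M;b=b+M@o
    return np.linalg.solve(A,b)
def proj(f,X):
    c=rot(f["attitude"]).inv().apply(np.array(X)-f["position"]);u=np.array([c[0],-c[1]])/-c[2]
    u=u*(1+f["k1"]*(u@u));return u*[f["fx"],f["fy"]]+[f["cx"],f["cy"]]
E
python3 - <<'E'
from bench import *
from h import *
np.set_printoptions(precision=4,suppress=True)
T=grab_frame("top");S=grab_frame("scene")
t=lambda x,y:(T,(x/3+200-.33,y/3+130-.33)); s=lambda x,y:(S,(x/3+180-.33,y/3+130-.33))
for n,a,b in [("outer",(684,382),(594,345)),("inner",(689,342),(625,314)),("groove",(686.5,361),(610,329)),("coltop",(705,245),(673,257)),("gripmid",(321,360),(327,230)),("leaf",(745,250),(705,402))]:
    print(n,tri(t(*a),s(*b)))
for n,a,z in [("outer",(684,382),.235),("inner",(689,342),.235),("groove",(686.5,361),.235),("coltop",(705,245),.259),("rim",(375,338),.046),("griptop",(316,361),.196),("flask",(517,75),.05),("petri",(511,388),.03)]:
    print(n,plane(*t(*a),z))
for n,a,z in [("outer",(594,345),.235),("inner",(625,314),.235),("groove",(610,329),.235),("coltop",(673,257),.259),("rim",(382,318),.046),("griptop",(327,212),.196)]:
    print("s",n,plane(*s(*a),z))
E
```

```text
outer [ 0.455  -0.3697  0.2364]
inner [ 0.488  -0.3745  0.2443]
groove [ 0.4723 -0.3721  0.2401]
coltop [ 0.561  -0.3824  0.2491]
gripmid [ 0.4667 -0.0859  0.1715]
leaf [ 0.564  -0.4491  0.0833]
outer [ 0.4551 -0.3703  0.235 ]
inner [ 0.4863 -0.3739  0.235 ]
groove [ 0.4715 -0.3721  0.235 ]
coltop [ 0.5606 -0.3806  0.259 ]
rim [ 0.4857 -0.1296  0.046 ]
griptop [ 0.4658 -0.0823  0.196 ]
flask [ 0.7279 -0.2547  0.05  ]
petri [ 0.4425 -0.2548  0.03  ]
s outer [ 0.4557 -0.3691  0.235 ]
s inner [ 0.4966 -0.3743  0.235 ]
s groove [ 0.4767 -0.3718  0.235 ]
s coltop [ 0.5529 -0.3846  0.259 ]
s rim [ 0.4869 -0.1299  0.046 ]
s griptop [ 0.4685 -0.0868  0.196 ]
```

>>> play_rows(
  moves=[
    {"dz": -0.045},
    {"dz": -0.045, "wz": 8.5},
    {"wz": 8.5, "dx": 0},
    {"wz": 8.5},
    {"wz": 8.5},
    {"wz": 8.5},
    {"wz": 8.5},
    {"dx": -0.03},
  ],
)

```text
invalid input
```

>>> play_rows(
  moves=[
    {"dx": -0.045},
    {"dx": -0.045},
    {"dx": -0.045},
    {"dx": -0.045},
    {"dx": -0.045},
    {"dx": -0.045},
    {"dx": -0.045},
    {"dx": -0.045},
  ],
)

```text
invalid input
```

>>> play_rows(
  moves=[
    {"dx": -0.045},
    {"dx": -0.045},
    {"dx": -0.045},
    {"dx": -0.045},
    {"dx": -0.045},
    {"dx": -0.045},
    {"dx": -0.03},
    {"dx": 0},
  ],
)

```text
invalid input
```

```bash
python3 - <<'E'
from bench import *
from h import *
import cv2
np.set_printoptions(precision=4,suppress=True)
s=read_state();print(s["position"],rot(s["orientation"]).as_matrix(),s["joint_positions"])
W=grab_frame("wrist");cv2.imwrite("pics/w1.png",cv2.cvtColor(W["frame"],cv2.COLOR_RGB2BGR))
print(W["position"],rot(W["attitude"]).as_matrix())
for n,X in [("griptop",(.467,-.085,.196)),("cup",(.486,-.1297,.046)),("peg",(.4715,-.3721,.235))]: print(n,proj(W,X))
for n in("dipper","dipper_grip","scale"):print(n,[(d["box"],d["confidence"]) for d in recognise("wrist",n)])
E
```

```text
[0.1714 0.601  0.2533] [[-0.9617  0.2743 -0.    ]
 [ 0.2743  0.9617 -0.0001]
 [-0.     -0.0001 -1.    ]] [-1.3345  0.4174 -0.0103  1.6136  0.0047  1.1107 -0.053 ]
[0.1073 0.6187 0.3737] [[ 0.2742 -0.9278 -0.2528]
 [ 0.9617  0.2649  0.0711]
 [ 0.001  -0.2626  0.9649]]
griptop [-80.9137 529.0389]
cup [-28.0477 462.5281]
peg [-26.6688 429.7552]
dipper []
dipper_grip []
scale []
```

View pics/w1.png

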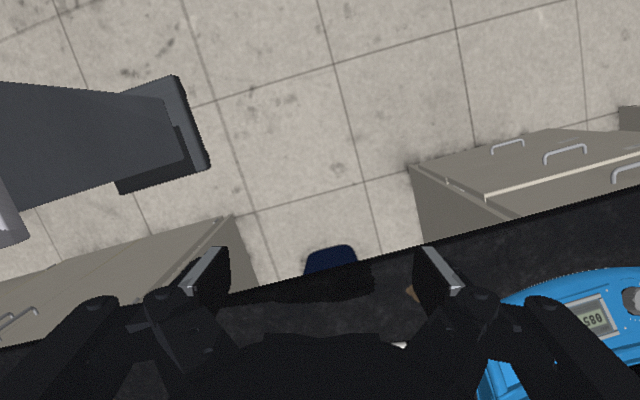

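The call was refused, apparently because every row needs all the fields. The picture still shows the start pose: floor and drawer fronts, with no dipper in view.

>>> play_rows(
  moves=[
    {"wx": 0, "wy": 0, "wz": 0, "dx": 0, "dy": 0, "dz": -0.045, "jaw": 0.085},
    {"wx": 0, "wy": 0, "wz": 8.5, "dx": 0, "dy": 0, "dz": -0.045, "jaw": 0.085},
    {"wx": 0, "wy": 0, "wz": 8.5, "dx": 0, "dy": 0, "dz": 0, "jaw": 0.085},
    {"wx": 0, "wy": 0, "wz": 8.5, "dx": 0, "dy": 0, "dz": 0, "jaw": 0.085},
    {"wx": 0, "wy": 0, "wz": 8.5, "dx": 0, "dy": 0, "dz": 0, "jaw": 0.085},
    {"wx": 0, "wy": 0, "wz": 8.5, "dx": 0, "dy": 0, "dz": 0, "jaw": 0.085},
    {"wx": 0, "wy": 0, "wz": 8.5, "dx": 0, "dy": 0, "dz": 0, "jaw": 0.085},
    {"wx": 0, "wy": 0, "wz": 0, "dx": -0.03, "dy": 0, "dz": 0, "jaw": 0.085},
  ],
)

```text
time_s: 1.8
position: [0.1812, 0.575, 0.3424]
orientation: [-0.0, 0.553, 0.833, -0.0]
wrist_force: [0.6, -0.1, -0.2]
finger_gap: 0.0851
grasp_force: 0.0
```

>>> play_rows(
  moves=[
    {"wx": 0, "wy": 0, "wz": 0, "dx": -0.045, "dy": 0, "dz": 0, "jaw": 0.085},
    {"wx": 0, "wy": 0, "wz": 0, "dx": -0.045, "dy": 0, "dz": 0, "jaw": 0.085},
    {"wx": 0, "wy": 0, "wz": 0, "dx": -0.045, "dy": 0, "dz": 0, "jaw": 0.085},
    {"wx": 0, "wy": 0, "wz": 0, "dx": -0.045, "dy": 0, "dz": 0, "jaw": 0.085},
    {"wx": 0, "wy": 0, "wz": 0, "dx": -0.045, "dy": 0, "dz": 0, "jaw": 0.085},
    {"wx": 0, "wy": 0, "wz": 0, "dx": -0.045, "dy": 0, "dz": 0, "jaw": 0.085},
    {"wx": 0, "wy": 0, "wz": 0, "dx": -0.045, "dy": 0, "dz": 0, "jaw": 0.085},
    {"wx": 0, "wy": 0, "wz": 0, "dx": -0.045, "dy": 0, "dz": 0, "jaw": 0.085},
  ],
)

```text
time_s: 2.6
position: [0.3247, 0.2405, 0.3435]
orientation: [-0.0, 0.551, 0.834, 0.0]
wrist_force: [2.1, -0.1, 0.1]
finger_gap: 0.0848
grasp_force: 0.0
```

>>> play_rows(
  moves=[
    {"wx": 0, "wy": 0, "wz": 0, "dx": -0.045, "dy": 0, "dz": 0, "jaw": 0.085},
    {"wx": 0, "wy": 0, "wz": 0, "dx": -0.045, "dy": 0, "dz": 0, "jaw": 0.085},
    {"wx": 0, "wy": 0, "wz": 0, "dx": -0.045, "dy": 0, "dz": 0, "jaw": 0.085},
    {"wx": 0, "wy": 0, "wz": 0, "dx": -0.045, "dy": 0, "dz": 0, "jaw": 0.085},
    {"wx": 0, "wy": 0, "wz": 0, "dx": -0.045, "dy": 0, "dz": 0, "jaw": 0.085},
    {"wx": 0, "wy": 0, "wz": 0, "dx": -0.045, "dy": 0, "dz": 0, "jaw": 0.085},
    {"wx": 0, "wy": 0, "wz": 0, "dx": -0.03, "dy": 0, "dz": 0, "jaw": 0.085},
    {"wx": 0, "wy": 0, "wz": 0, "dx": 0, "dy": 0, "dz": 0, "jaw": 0.085},
  ],
)

```text
time_s: 3.4
position: [0.4427, -0.0372, 0.3436]
orientation: [0.001, 0.553, 0.833, -0.0]
wrist_force: [-0.5, 0.7, 1.3]
finger_gap: 0.0847
grasp_force: 0.0
```

```bash
python3 - <<'E'
from bench import *
from h import *
import cv2
np.set_printoptions(precision=4,suppress=True)
s=read_state();print(s["position"],rot(s["orientation"]).as_matrix(),s["joint_positions"])
W=grab_frame("wrist");cv2.imwrite("pics/w2.png",cv2.cvtColor(W["frame"],cv2.COLOR_RGB2BGR))
print(W["position"],W["fx"],rot(W["attitude"]).as_matrix())
for n,X in [("griptop",(.467,-.085,.196)),("cup",(.486,-.1297,.046)),("peg",(.4715,-.3721,.235))]: print(n,proj(W,X))
for n in("dipper","dipper_grip","scale"):print(n,[(d["box"],d["confidence"]) for d in recognise("wrist",n)])
E
```

```text
[ 0.4427 -0.0372  0.3436] [[-0.3874  0.9219  0.0009]
 [ 0.9219  0.3874 -0.0008]
 [-0.0011  0.0005 -1.    ]] [-0.8399 -0.0287  0.8487  1.9394  0.0238  1.2204  0.3983]
[0.4165 0.0235 0.464 ] 306.437846880678 [[ 0.9219 -0.3734 -0.1029]
 [ 0.3873  0.8897  0.2418]
 [ 0.0013 -0.2628  0.9649]]
griptop [325.5258 247.2565]
cup [323.9796 235.6821]
peg [228.5088 481.0684]
dipper [([304.0, 202.6, 345.8, 254.5], 0.68)]
dipper_grip [([298.5, 206.0, 346.3, 258.7], 0.6)]
scale [([320.5, 0.0, 480.9, 130.7], 0.74), ([410.2, 328.4, 419.7, 339.5], 0.49), ([289.1, 326.6, 313.1, 335.6], 0.45)]
```

View pics/w2.png

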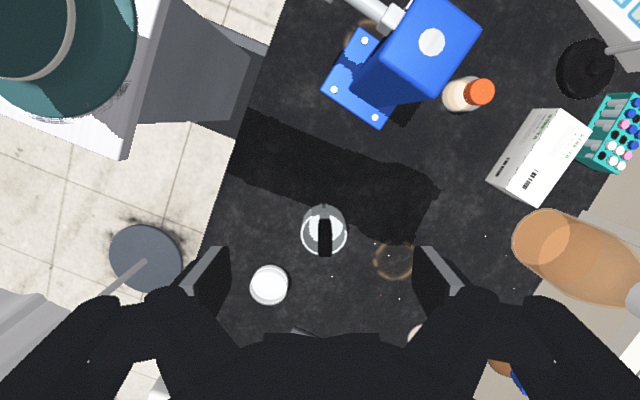

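The wrist view shows the black grip block at (325, 218–257) over the cup at (324,230). It is aligned with the image column, so the yaw is right and the position agrees to about 2 mm.

>>> play_rows(
  moves=[
    {"wx": 0, "wy": 0, "wz": 0, "dx": -0.026, "dy": 0.002, "dz": 0, "jaw": 0.085},
    {"wx": 0, "wy": 0, "wz": 0, "dx": -0.026, "dy": 0.002, "dz": 0, "jaw": 0.085},
    {"wx": 0, "wy": 0, "wz": 0, "dx": 0, "dy": 0, "dz": 0.04, "jaw": 0.085},
    {"wx": 0, "wy": 0, "wz": 0, "dx": 0, "dy": 0, "dz": 0.04, "jaw": 0.07},
    {"wx": 0, "wy": 0, "wz": 0, "dx": 0, "dy": 0, "dz": 0.04, "jaw": 0.06},
    {"wx": 0, "wy": 0, "wz": 0, "dx": 0, "dy": 0, "dz": 0.03, "jaw": 0.05},
    {"wx": 0, "wy": 0, "wz": 0, "dx": 0, "dy": 0, "dz": 0.013, "jaw": 0.05},
    {"wx": 0, "wy": 0, "wz": 0, "dx": 0, "dy": 0, "dz": 0, "jaw": 0.05},
  ],
)

```text
time_s: 4.4
position: [0.4655, -0.0794, 0.1796]
orientation: [-0.001, 0.551, 0.834, -0.001]
wrist_force: [0.5, -0.4, 1.1]
finger_gap: 0.0502
grasp_force: 0.0
```

```bash
python3 - <<'E'
from bench import *
from h import *
import cv2
s=read_state();print(s["position"],s["wrist_force"])
a=[]
for c in("wrist","scene"):
    W=grab_frame(c)
    f=cv2.cvtColor(W["frame"],cv2.COLOR_RGB2BGR)
    a.append(f if c=="wrist" else cv2.resize(f[150:290,220:420],(640,448)))
a[0]=cv2.resize(a[0][100:400],(480,225))
a[1]=cv2.resize(a[1],(480,336))
cv2.imwrite("pics/w3.png",np.vstack(a))
E
```

```text
[ 0.4654742  -0.07939731  0.17955322] [ 0.45208157 -0.44722168  1.13350655]
```

View pics/w3.png

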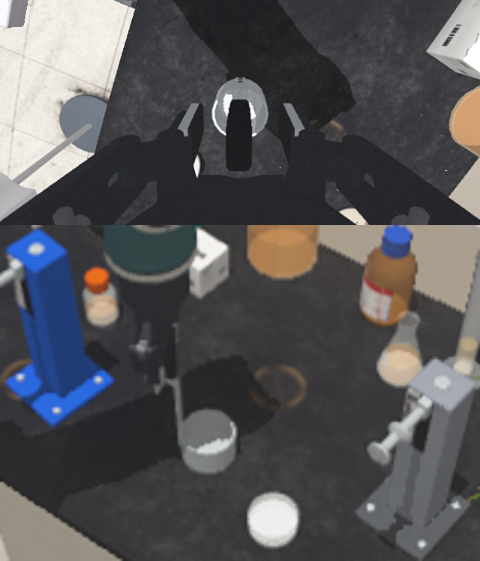

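The block is between the fingers: its near end is at about (317,327) in the full wrist frame, and the pads are symmetric about column 325. I'll work out the remaining offset.

```bash
python3 - <<'E'
from bench import *
from h import *
import cv2
s=read_state();p=s["position"];M=rot(s["orientation"]).as_matrix()
W=grab_frame("wrist");g=cv2.cvtColor(W["frame"],cv2.COLOR_RGB2GRAY)
for r in (240,260,280,300,315): 
    c=np.where(g[r,290:350]<50)[0]+290; print(r,c.min() if len(c) else 0,c.max() if len(c) else 0)
print([int(v) for v in g[300:345:3,317]])
for px in [(317,327),(317,300)]:
    X=plane(W,px,.196); print(X,(X-p)@M)
for d in(-.012,0,.012):print(d,proj(W,p+M@[d,0,0]+[0,0,.196-p[2]]))
E
```

```text
240 305 329
260 301 332
280 299 332
300 299 333
315 300 332
[31, 32, 28, 32, 28, 28, 29, 27, 67, 76, 77, 68, 71, 43, 41]
[ 0.47109586 -0.09580811  0.196     ] [-0.01650159 -0.00212671 -0.01452594]
[ 0.46616415 -0.08412091  0.196     ] [-0.00381656 -0.00207598 -0.01452946]
-0.012 [322.26980561 317.62684083]
0 [322.30358881 291.53264193]
0.012 [322.33836665 263.80221333]
```

>>> play_rows(
  moves=[
    {"wx": 0, "wy": 0, "wz": 0, "dx": -0.003, "dy": -0.002, "dz": 0, "jaw": 0.03},
    {"wx": 0, "wy": 0, "wz": 0, "dx": 0, "dy": 0, "dz": 0, "jaw": 0.02},
    {"wx": 0, "wy": 0, "wz": 0, "dx": 0, "dy": 0, "dz": 0, "jaw": 0.01},
    {"wx": 0, "wy": 0, "wz": 0, "dx": 0, "dy": 0, "dz": 0, "jaw": 0.005},
    {"wx": 0, "wy": 0, "wz": 0, "dx": 0, "dy": 0, "dz": 0, "jaw": 0.005},
    {"wx": 0, "wy": 0, "wz": 0, "dx": 0, "dy": 0, "dz": 0, "jaw": 0.005},
  ],
)

```text
time_s: 5.15
position: [0.4658, -0.0836, 0.1811]
orientation: [0.0, 0.551, 0.834, 0.0]
wrist_force: [-2.2, 0.0, 10.9]
finger_gap: 0.0133
grasp_force: 59.1
```

>>> play_rows(
  moves=[
    {"wx": 0, "wy": 0, "wz": 0, "dx": 0, "dy": 0, "dz": -0.01, "jaw": 0.005},
    {"wx": 0, "wy": 0, "wz": 0, "dx": 0, "dy": 0, "dz": -0.02, "jaw": 0.005},
    {"wx": 0, "wy": 0, "wz": 0, "dx": 0, "dy": 0, "dz": -0.03, "jaw": 0.005},
    {"wx": 0, "wy": 0, "wz": 0, "dx": 0, "dy": 0, "dz": -0.03, "jaw": 0.005},
    {"wx": 0, "wy": 0, "wz": 0, "dx": 0, "dy": 0, "dz": -0.03, "jaw": 0.005},
    {"wx": 0, "wy": 0, "wz": 0, "dx": 0, "dy": 0, "dz": -0.03, "jaw": 0.005},
    {"wx": 0, "wy": 0, "wz": 0, "dx": 0, "dy": 0, "dz": -0.015, "jaw": 0.005},
    {"wx": 0, "wy": 0, "wz": 0, "dx": 0, "dy": 0, "dz": 0, "jaw": 0.005},
  ],
)

```text
time_s: 5.95
position: [0.4658, -0.0838, 0.3472]
orientation: [0.001, 0.551, 0.834, 0.001]
wrist_force: [0.3, -0.1, -5.7]
finger_gap: 0.0131
grasp_force: 59.0
```

```bash
python3 - <<'E'
from bench import *
from h import *
s=read_state();print(s["position"],s["orientation"],s["wrist_force"],s["moment"],s["finger_gap"],s["grasp_force"])
E
```

```text
[ 0.46575883 -0.08377422  0.34723414] [0.0009439  0.55136286 0.834264   0.00129706] [ 0.26857988 -0.08830388 -5.68231928] [0.14003488 0.12601092 0.01129513] 0.013103368527470918 58.99150013923645
```

Lifted: about 5.7 N, so roughly 50 mm of sink. The cup has to go over the peg, so I raise it first, then turn it to the peg's yaw (−6°), and cross with the hook offset 15 mm to the right of the peg.

>>> play_rows(
  moves=[
    {"wx": 0, "wy": 0, "wz": 0, "dx": 0, "dy": 0, "dz": -0.01, "jaw": 0.005},
    {"wx": 0, "wy": 0, "wz": 3, "dx": 0, "dy": 0, "dz": -0.025, "jaw": 0.005},
    {"wx": 0, "wy": 0, "wz": 6, "dx": 0, "dy": 0, "dz": -0.028, "jaw": 0.005},
    {"wx": 0, "wy": 0, "wz": 6, "dx": 0, "dy": 0, "dz": -0.025, "jaw": 0.005},
    {"wx": 0, "wy": 0, "wz": 6, "dx": 0, "dy": 0, "dz": -0.015, "jaw": 0.005},
    {"wx": 0, "wy": 0, "wz": 5, "dx": 0, "dy": 0, "dz": -0.005, "jaw": 0.005},
    {"wx": 0, "wy": 0, "wz": 3, "dx": -0.01, "dy": 0, "dz": 0, "jaw": 0.005},
    {"wx": 0, "wy": 0, "wz": 0, "dx": -0.02, "dy": 0, "dz": 0, "jaw": 0.005},
  ],
)

```text
time_s: 6.75
position: [0.4626, -0.1133, 0.4526]
orientation: [-0.0, 0.743, 0.67, -0.001]
wrist_force: [0.9, -0.4, -4.8]
finger_gap: 0.013
grasp_force: 59.1
```

>>> play_rows(
  moves=[
    {"wx": 0, "wy": 0, "wz": 0, "dx": -0.028, "dy": 0.004, "dz": 0, "jaw": 0.005},
    {"wx": 0, "wy": 0, "wz": 0, "dx": -0.032, "dy": 0.005, "dz": 0, "jaw": 0.005},
    {"wx": 0, "wy": 0, "wz": 0, "dx": -0.032, "dy": 0.005, "dz": 0, "jaw": 0.005},
    {"wx": 0, "wy": 0, "wz": 0, "dx": -0.032, "dy": 0.005, "dz": 0, "jaw": 0.005},
    {"wx": 0, "wy": 0, "wz": 0, "dx": -0.032, "dy": 0.005, "dz": 0, "jaw": 0.005},
    {"wx": 0, "wy": 0, "wz": 0, "dx": -0.032, "dy": 0.005, "dz": 0, "jaw": 0.005},
    {"wx": 0, "wy": 0, "wz": 0, "dx": -0.032, "dy": 0.005, "dz": 0, "jaw": 0.005},
    {"wx": 0, "wy": 0, "wz": 0, "dx": -0.028, "dy": 0.002, "dz": 0, "jaw": 0.005},
  ],
)

```text
time_s: 7.55
position: [0.4723, -0.3659, 0.452]
orientation: [-0.001, 0.743, 0.67, -0.001]
wrist_force: [0.0, 0.5, -4.1]
finger_gap: 0.0129
grasp_force: 59.1
```

>>> play_rows(
  moves=[
    {"wx": 0, "wy": 0, "wz": 0, "dx": -0.015, "dy": 0, "dz": 0, "jaw": 0.005},
    {"wx": 0, "wy": 0, "wz": 0, "dx": -0.008, "dy": 0, "dz": 0, "jaw": 0.005},
    {"wx": 0, "wy": 0, "wz": 0, "dx": 0, "dy": 0, "dz": 0, "jaw": 0.005},
    {"wx": 0, "wy": 0, "wz": 0, "dx": 0, "dy": 0, "dz": 0, "jaw": 0.005},
  ],
)

```text
time_s: 7.95
position: [0.4707, -0.3862, 0.4531]
orientation: [-0.0, 0.743, 0.67, -0.0]
wrist_force: [-0.7, -0.5, -3.7]
finger_gap: 0.0135
grasp_force: 59.1
```

```bash
python3 - <<'E'
from bench import *
from h import *
import cv2
np.set_printoptions(precision=4,suppress=True)
s=read_state();print(s["position"],rot(s["orientation"]).as_matrix(),s["wrist_force"],s["finger_gap"],s["joint_positions"])
a=[]
for c,b in(("top",(180,300,370,490)),("scene",(130,310,310,480))):
    W=grab_frame(c); f=cv2.cvtColor(W["frame"],cv2.COLOR_RGB2BGR)[b[0]:b[1],b[2]:b[3]]
    a.append(cv2.resize(f,(390,int(390*f.shape[0]/f.shape[1])),interpolation=cv2.INTER_CUBIC))
H=max(x.shape[0] for x in a)
cv2.imwrite("pics/p1.png",np.hstack([cv2.copyMakeBorder(x,0,H-x.shape[0],0,0,0) for x in a]))
E
```

```text
[ 0.4707 -0.3862  0.4531] [[ 0.1026  0.9947 -0.0004]
 [ 0.9947 -0.1026  0.0003]
 [ 0.0003 -0.0004 -1.    ]] [-0.7147 -0.4584 -3.7462] 0.013511679432191946 [-0.0887  0.4283  1.0669  1.3822 -0.3723  1.5448  0.8447]
```

View pics/p1.png

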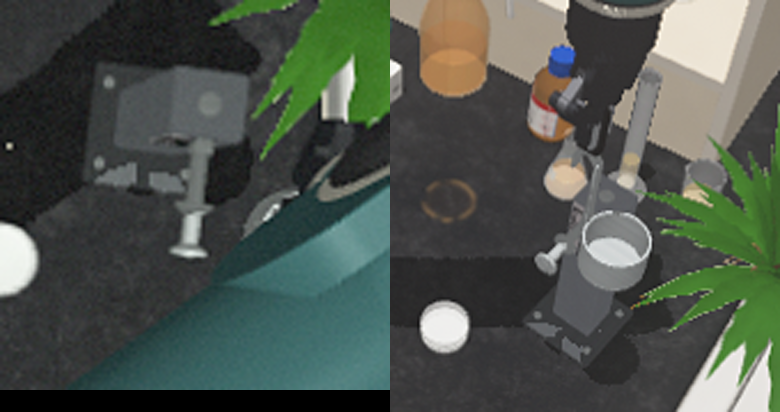

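The top view (left) shows the cup to the right of the peg near (430,245). The peg and groove are visible at (190,210–240), and plant leaves come close to the column at the right. I'll check the leaf tips' 3D positions before leaning the hand that way.

```bash
python3 - <<'E'
from bench import *
from h import *
np.set_printoptions(precision=3,suppress=True)
T=grab_frame("top");S=grab_frame("scene")
t=lambda x,y:(370+x/3.25,180+y/3.25); s=lambda x,y:(310+(x-390)/2.294,130+y/2.294)
tt={"near":t(262,157),"mid":t(252,115),"far":t(212,23)}
ss={"a":s(633,304),"b":s(671,327),"c":s(664,196),"d":s(650,227),"e":s(706,137)}
for n,a in tt.items():
  for m,b in ss.items():
    X=tri((T,a),(S,b)); e=np.hypot(*(proj(T,X)-a))+np.hypot(*(proj(S,X)-b))
    print(n,m,X,round(e,1))
E
```

```text
near a [ 0.527 -0.451  0.136] 0.9
near b [ 0.539 -0.48   0.094] 15.9
near c [ 0.533 -0.427  0.307] 21.8
near d [ 0.53  -0.431  0.261] 13.5
near e [ 0.539 -0.427  0.391] 45.0
mid a [ 0.56  -0.449  0.093] 3.7
mid b [ 0.574 -0.479  0.046] 11.3
mid c [ 0.561 -0.424  0.275] 17.3
mid d [ 0.56  -0.428  0.227] 8.9
mid e [ 0.566 -0.424  0.363] 40.6
far a [ 0.643 -0.435 -0.024] 9.2
far b [ 0.664 -0.468 -0.085] 5.8
far c [ 0.633 -0.411  0.191] 12.0
far d [ 0.635 -0.415  0.134] 3.6
far e [ 0.633 -0.412  0.293] 35.5
```

The leaf tip nearest the work is at (0.527,−0.451,0.136), clear of the path. Next I check that the dipper still sits upright in the grip by comparing the predicted and seen rim.

```bash
cat >> h.py <<'E'
def dip(s,X,dx=0.):  # dipper point (mm) -> world, assuming grasp at dipper z=181mm at TCP
    # dipper x=tool y, y=tool x, z=-tool z
    X=np.array(X)/1000; M=rot(s["orientation"]).as_matrix()
    return s["position"]+M@np.array([X[1]-.047+dx,X[0],-(X[2]-.1811)])
E
python3 - <<'E'
from bench import *
from h import *
import cv2
np.set_printoptions(precision=1,suppress=True)
s=read_state();S=grab_frame("scene");f=cv2.cvtColor(S["frame"],cv2.COLOR_RGB2BGR).copy()
def poly(P,c):
    q=np.array([proj(S,dip(s,x)) for x in P]);q8=((q-[360,160])*8+4).astype(np.int32)
    cv2.polylines(g,[q8],False,c,1)
g=cv2.resize(f[160:260,360:460],(800,800),interpolation=cv2.INTER_CUBIC)
a=np.linspace(0,6.283,40)
poly([(34*np.cos(t),34*np.sin(t),46) for t in a],(0,0,255))
poly([(34*np.cos(t),34*np.sin(t),0) for t in a],(0,0,255))
poly([(0,35,0),(0,35,130),(0,47,144),(0,59,130),(0,59,112)],(0,255,255))
cv2.imwrite("pics/p2.png",g[:600])
E
```

```text
(no output)
```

View pics/p2.png

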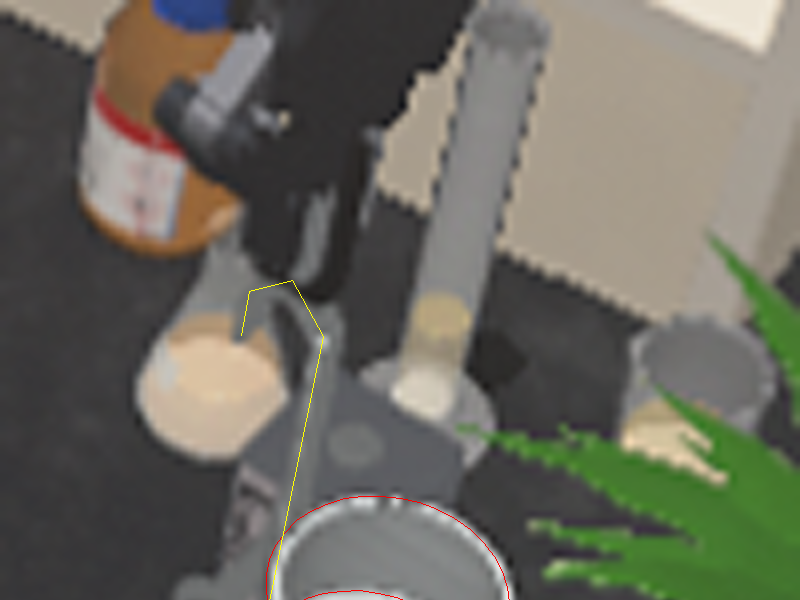

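The prediction overlays the seen cup and strap to within about 1 px, so the dipper is upright in the grip. I descend beside the peg, then slide the hook over it.

>>> play_rows(
  moves=[
    {"wx": 0, "wy": 0, "wz": 0, "dx": 0, "dy": 0, "dz": 0.01, "jaw": 0.005},
    {"wx": 0, "wy": 0, "wz": 0, "dx": 0, "dy": 0, "dz": 0.018, "jaw": 0.005},
    {"wx": 0, "wy": 0, "wz": 0, "dx": 0, "dy": 0, "dz": 0.02, "jaw": 0.005},
    {"wx": 0, "wy": 0, "wz": 0, "dx": 0, "dy": 0, "dz": 0.02, "jaw": 0.005},
    {"wx": 0, "wy": 0, "wz": 0, "dx": 0, "dy": 0, "dz": 0.02, "jaw": 0.005},
    {"wx": 0, "wy": 0, "wz": 0, "dx": 0, "dy": 0, "dz": 0.018, "jaw": 0.005},
    {"wx": 0, "wy": 0, "wz": 0, "dx": 0, "dy": 0, "dz": 0.012, "jaw": 0.005},
    {"wx": 0, "wy": 0, "wz": 0, "dx": 0, "dy": 0, "dz": 0.004, "jaw": 0.005},
  ],
)

```text
time_s: 9.0
position: [0.4705, -0.3862, 0.33]
orientation: [-0.001, 0.743, 0.67, -0.0]
wrist_force: [-0.0, 0.5, -4.7]
finger_gap: 0.013
grasp_force: 59.1
```

>>> play_rows(
  moves=[
    {"wx": 0, "wy": 0, "wz": 0, "dx": 0, "dy": 0, "dz": 0, "jaw": 0.005},
    {"wx": 0, "wy": 0, "wz": 0, "dx": 0.003, "dy": 0, "dz": 0, "jaw": 0.005},
    {"wx": 0, "wy": 0, "wz": 0, "dx": 0.003, "dy": 0, "dz": 0, "jaw": 0.005},
    {"wx": 0, "wy": 0, "wz": 0, "dx": 0.003, "dy": 0, "dz": 0, "jaw": 0.005},
    {"wx": 0, "wy": 0, "wz": 0, "dx": 0.003, "dy": 0, "dz": 0, "jaw": 0.005},
    {"wx": 0, "wy": 0, "wz": 0, "dx": 0.002, "dy": 0, "dz": 0, "jaw": 0.005},
    {"wx": 0, "wy": 0, "wz": 0, "dx": 0, "dy": 0, "dz": 0, "jaw": 0.005},
  ],
)

```text
time_s: 9.7
position: [0.4722, -0.3724, 0.3314]
orientation: [0.0, 0.743, 0.67, 0.0]
wrist_force: [-0.2, -0.6, -4.3]
finger_gap: 0.0133
grasp_force: 59.1
```

```bash
python3 - <<'E'
from bench import *
from h import *
import cv2
np.set_printoptions(precision=4,suppress=True)
s=read_state();print(s["position"],s["wrist_force"],dip(s,(0,47,131.7)))
S=grab_frame("scene");f=cv2.cvtColor(S["frame"],cv2.COLOR_RGB2BGR)
g=cv2.resize(f[195:270,350:450],(800,600),interpolation=cv2.INTER_CUBIC)
for X in [(.4722,-.3716,.235)]:
    q=(proj(S,X)-[350,195])*8+4; cv2.circle(g,tuple(int(v) for v in q),3,(0,0,255),-1)
q=np.array([proj(S,dip(s,x)) for x in [(0,35,0),(0,35,130),(0,47,144),(0,59,130),(0,59,112)]])
cv2.polylines(g,[((q-[350,195])*8+4).astype(np.int32)],False,(0,255,255),1)
cv2.imwrite("pics/p3.png",g)
E
```

```text
[ 0.4722 -0.3724  0.3314] [-0.1745 -0.5682 -4.3106] [ 0.4722 -0.3724  0.282 ]
```

View pics/p3.png

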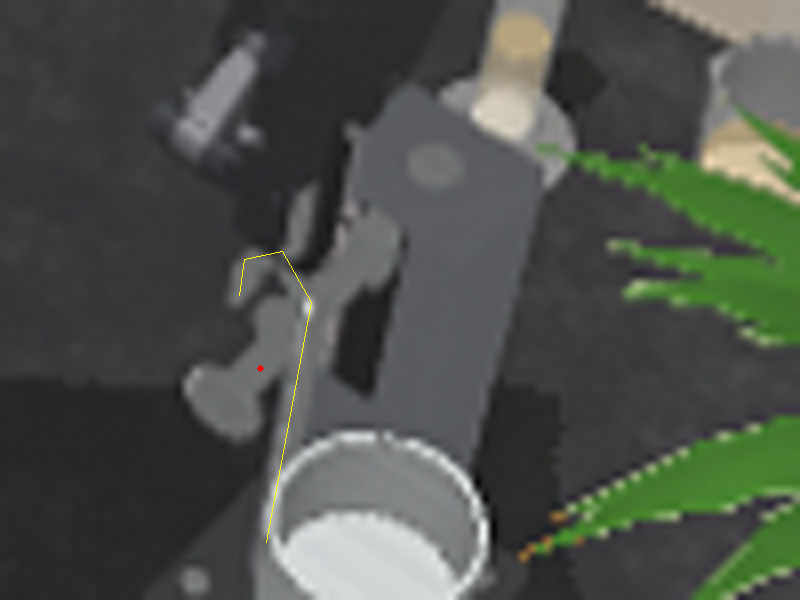

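The hook sits over the peg: its tip is at (235,280), the strap is at about (300,330), and the groove between the collars is at about (260,362). I lower to just above contact, then lean about the hook point.

>>> play_rows(
  moves=[
    {"wx": 0, "wy": 0, "wz": 0, "dx": 0, "dy": 0.0005, "dz": 0.004, "jaw": 0.005},
    {"wx": 0, "wy": 0, "wz": 0, "dx": 0, "dy": 0, "dz": 0.008, "jaw": 0.005},
    {"wx": 0, "wy": 0, "wz": 0, "dx": 0, "dy": 0, "dz": 0.008, "jaw": 0.005},
    {"wx": 0, "wy": 0, "wz": 0, "dx": 0, "dy": 0, "dz": 0.008, "jaw": 0.005},
    {"wx": 0, "wy": 0, "wz": 0, "dx": 0, "dy": 0, "dz": 0.007, "jaw": 0.005},
    {"wx": 0, "wy": 0, "wz": 0, "dx": 0, "dy": 0, "dz": 0.005, "jaw": 0.005},
    {"wx": 0, "wy": 0, "wz": 0, "dx": 0, "dy": 0, "dz": 0.001, "jaw": 0.005},
    {"wx": 0, "wy": 0, "wz": 0, "dx": 0, "dy": 0, "dz": 0, "jaw": 0.005},
  ],
)

```text
time_s: 10.55
position: [0.4726, -0.3728, 0.2903]
orientation: [0.0, 0.743, 0.67, -0.0]
wrist_force: [-0.4, -0.0, -4.7]
finger_gap: 0.0137
grasp_force: 59.1
```

>>> play_rows(
  moves=[
    {"wx": 0, "wy": 1.2, "wz": 0, "dx": -0.001, "dy": 0, "dz": 0, "jaw": 0.005},
    {"wx": 0, "wy": 2.5, "wz": 0, "dx": -0.0022, "dy": 0, "dz": 0, "jaw": 0.005},
    {"wx": 0, "wy": 3, "wz": 0, "dx": -0.0026, "dy": 0, "dz": 0.0001, "jaw": 0.005},
    {"wx": 0, "wy": 3.5, "wz": 0, "dx": -0.003, "dy": 0, "dz": 0.0001, "jaw": 0.005},
    {"wx": 0, "wy": 3.5, "wz": 0, "dx": -0.003, "dy": 0, "dz": 0.0001, "jaw": 0.005},
    {"wx": 0, "wy": 3, "wz": 0, "dx": -0.0026, "dy": 0, "dz": 0.0001, "jaw": 0.005},
    {"wx": 0, "wy": 2.5, "wz": 0, "dx": -0.0022, "dy": 0, "dz": 0, "jaw": 0.005},
    {"wx": 0, "wy": 2, "wz": 0, "dx": -0.0017, "dy": 0, "dz": 0, "jaw": 0.005},
  ],
)

```text
time_s: 11.35
position: [0.4705, -0.3916, 0.2873]
orientation: [-0.123, 0.73, 0.658, 0.138]
wrist_force: [0.7, 0.2, -4.3]
finger_gap: 0.0134
grasp_force: 59.2
```

```bash
python3 - <<'E'
from bench import *
from h import *
import cv2
np.set_printoptions(precision=4,suppress=True)
s=read_state();print(s["position"],s["wrist_force"],dip(s,(0,47,131.7)),rot(s["orientation"]).as_matrix(),s["joint_positions"],s["finger_gap"])
S=grab_frame("scene");f=cv2.cvtColor(S["frame"],cv2.COLOR_RGB2BGR)
g=cv2.resize(f[200:275,340:440],(800,600),interpolation=cv2.INTER_CUBIC)
q=np.array([proj(S,dip(s,x)) for x in [(0,35,0),(0,35,130),(0,47,144),(0,59,130),(0,59,112)]])
cv2.polylines(g,[((q-[340,200])*8+4).astype(np.int32)],False,(0,255,255),1)
cv2.imwrite("pics/p4.png",g)
E
```

```text
[ 0.4705 -0.3916  0.2873] [ 0.7337  0.1662 -4.3047] [ 0.4724 -0.3737  0.2413] [[ 0.0963  0.9946  0.0384]
 [ 0.9267 -0.1037  0.3613]
 [ 0.3633  0.0008 -0.9317]] [ 0.2336  0.6287  0.8445  1.4799 -0.6699  1.5724  1.0625] 0.013356439634829733
```

View pics/p4.png

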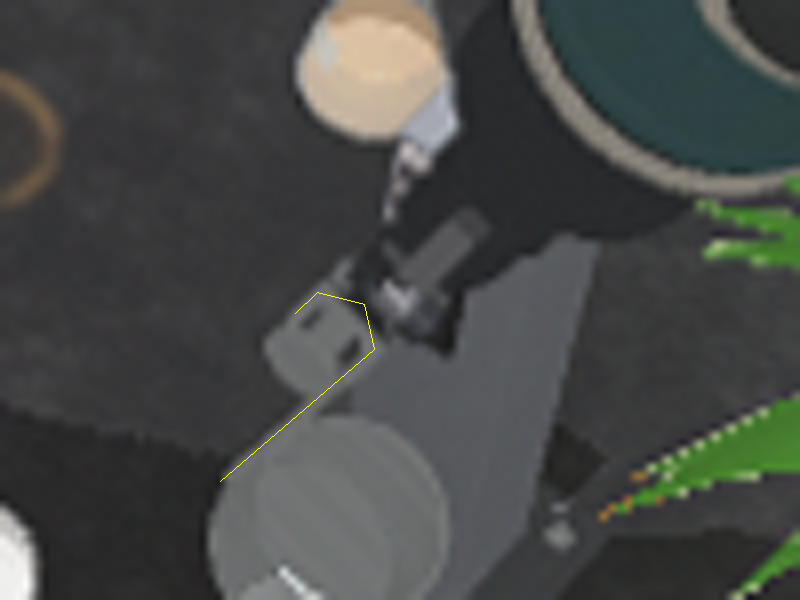

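The tilt is 21.2° with the hook round the peg; its gaps show at (310,320) and (350,350). Now I lower slowly straight down, letting the scale take the weight.

>>> play_rows(
  moves=[
    {"wx": 0, "wy": 0, "wz": 0, "dx": 0.0002, "dy": 0, "dz": 0.0022, "jaw": 0.005},
    {"wx": 0, "wy": 0, "wz": 0, "dx": -0.0007, "dy": 0, "dz": 0.0019, "jaw": 0.005},
    {"wx": 0, "wy": 0, "wz": 0, "dx": -0.0004, "dy": 0, "dz": 0.0009, "jaw": 0.005},
    {"wx": 0, "wy": 0, "wz": 0, "dx": -0.0004, "dy": 0, "dz": 0.0009, "jaw": 0.005},
    {"wx": 0, "wy": 0, "wz": 0, "dx": -0.0004, "dy": 0, "dz": 0.0009, "jaw": 0.005},
    {"wx": 0, "wy": 0, "wz": 0, "dx": -0.0007, "dy": 0, "dz": 0.0019, "jaw": 0.005},
    {"wx": 0, "wy": 0, "wz": 0, "dx": -0.0007, "dy": 0, "dz": 0.0019, "jaw": 0.005},
    {"wx": 0, "wy": 0, "wz": 0, "dx": -0.0007, "dy": 0, "dz": 0.0019, "jaw": 0.005},
  ],
)

```text
time_s: 12.2
position: [0.4709, -0.3896, 0.2739]
orientation: [-0.123, 0.73, 0.658, 0.137]
wrist_force: [1.3, 0.0, -3.5]
finger_gap: 0.0135
grasp_force: 59.2
```

>>> play_rows(
  moves=[
    {"wx": 0, "wy": 0, "wz": 0, "dx": -0.0007, "dy": 0, "dz": 0.0019, "jaw": 0.005},
    {"wx": 0, "wy": 0, "wz": 0, "dx": -0.0007, "dy": 0, "dz": 0.0019, "jaw": 0.005},
    {"wx": 0, "wy": 0, "wz": 0, "dx": -0.0007, "dy": 0, "dz": 0.0019, "jaw": 0.005},
    {"wx": 0, "wy": 0, "wz": 0, "dx": -0.0007, "dy": 0, "dz": 0.0019, "jaw": 0.005},
    {"wx": 0, "wy": 0, "wz": 0, "dx": -0.0007, "dy": 0, "dz": 0.0019, "jaw": 0.005},
    {"wx": 0, "wy": 0, "wz": 0, "dx": -0.0007, "dy": 0, "dz": 0.0019, "jaw": 0.005},
    {"wx": 0, "wy": 0, "wz": 0, "dx": -0.0007, "dy": 0, "dz": 0.0019, "jaw": 0.005},
    {"wx": 0, "wy": 0, "wz": 0, "dx": -0.0007, "dy": 0, "dz": 0.0019, "jaw": 0.005},
  ],
)

```text
time_s: 13.0
position: [0.4709, -0.3894, 0.2577]
orientation: [-0.123, 0.73, 0.658, 0.137]
wrist_force: [0.5, 0.1, -1.5]
finger_gap: 0.0133
grasp_force: 59.4
```

```bash
cat > st.py <<'E'
from bench import *
from h import *
np.set_printoptions(precision=4,suppress=True)
# camera calls let the clock run, so average force over several readings
F=[];Mo=[]
for i in range(12):
    grab_frame("wrist"); s=read_state(); F.append(s["wrist_force"]); Mo.append(s["moment"])
print(s["position"],"hook",dip(s,(0,47,131.7)),"F",np.mean(F,0),np.std(F,0),"M",np.mean(Mo,0),s["finger_gap"],s["time_s"])
E
python3 st.py
```

```text
[ 0.4708 -0.3894  0.2579] hook [ 0.4727 -0.3716  0.2118] F [-0.4091  0.9143 -1.7717] [0.6534 0.8476 0.4272] M [-0.3107  0.1182  0.0233] 0.013532946220996992 13.6
```

>>> play_rows(
  moves=[
    {"wx": 0, "wy": 0, "wz": 0, "dx": -0.0007, "dy": 0, "dz": 0.0019, "jaw": 0.005},
    {"wx": 0, "wy": 0, "wz": 0, "dx": -0.0007, "dy": 0, "dz": 0.0019, "jaw": 0.005},
    {"wx": 0, "wy": 0, "wz": 0, "dx": -0.0007, "dy": 0, "dz": 0.0019, "jaw": 0.005},
    {"wx": 0, "wy": 0, "wz": 0, "dx": -0.0007, "dy": 0, "dz": 0.0019, "jaw": 0.005},
    {"wx": 0, "wy": 0, "wz": 0, "dx": -0.0007, "dy": 0, "dz": 0.0019, "jaw": 0.005},
    {"wx": 0, "wy": 0, "wz": 0, "dx": -0.0007, "dy": 0, "dz": 0.0019, "jaw": 0.005},
    {"wx": 0, "wy": 0, "wz": 0, "dx": -0.0004, "dy": 0, "dz": 0.0009, "jaw": 0.005},
  ],
)

```text
time_s: 14.3
position: [0.4709, -0.3892, 0.2445]
orientation: [-0.123, 0.73, 0.658, 0.137]
wrist_force: [-1.2, 0.5, -0.5]
finger_gap: 0.0131
grasp_force: 59.5
```

```bash
sed -i 's/range(12)/range(25)/' st.py; python3 st.py
```

```text
[ 0.4709 -0.3892  0.2447] hook [ 0.4727 -0.3715  0.1987] F [-0.5381  0.5075 -0.3837] [0.571  0.4653 0.3831] M [-0.2727  0.1708  0.0607] 0.01324050820233336 15.55
```

>>> play_rows(
  moves=[
    {"wx": 0, "wy": 0, "wz": 0, "dx": -0.0004, "dy": 0, "dz": 0.001, "jaw": 0.005},
    {"wx": 0, "wy": 0, "wz": 0, "dx": -0.0004, "dy": 0, "dz": 0.001, "jaw": 0.005},
    {"wx": 0, "wy": 0, "wz": 0, "dx": -0.0004, "dy": 0, "dz": 0.001, "jaw": 0.005},
    {"wx": 0, "wy": 0, "wz": 0, "dx": -0.0003, "dy": 0, "dz": 0.0008, "jaw": 0.005},
  ],
)

```text
time_s: 15.95
position: [0.4709, -0.3893, 0.2405]
orientation: [-0.123, 0.73, 0.658, 0.137]
wrist_force: [0.0, -0.3, 0.3]
finger_gap: 0.0134
grasp_force: 59.6
```

```bash
python3 st.py
```

```text
[ 0.4709 -0.3893  0.2406] hook [ 0.4727 -0.3715  0.1946] F [-0.5775  0.6994 -0.0772] [0.4679 0.5235 0.6604] M [-0.18    0.1484  0.0494] 0.013505824237901998 17.2
```

>>> play_rows(
  moves=[
    {"wx": 0, "wy": 0, "wz": 0, "dx": 0, "dy": 0, "dz": 0, "jaw": 0.011},
    {"wx": 0, "wy": 0, "wz": 0, "dx": 0, "dy": 0, "dz": 0, "jaw": 0.012},
    {"wx": 0, "wy": 0, "wz": 0, "dx": 0, "dy": 0, "dz": 0, "jaw": 0.0125},
    {"wx": 0, "wy": 0, "wz": 0, "dx": 0, "dy": 0, "dz": 0, "jaw": 0.013},
  ],
)

```text
time_s: 17.6
position: [0.4709, -0.3892, 0.2406]
orientation: [-0.123, 0.73, 0.658, 0.137]
wrist_force: [-1.2, 1.1, 0.5]
finger_gap: 0.0133
grasp_force: 59.6
```

>>> play_rows(
  moves=[
    {"wx": 0, "wy": 0, "wz": 0, "dx": 0, "dy": 0, "dz": 0, "jaw": 0.0132},
    {"wx": 0, "wy": 0, "wz": 0, "dx": 0, "dy": 0, "dz": 0, "jaw": 0.0134},
    {"wx": 0, "wy": 0, "wz": 0, "dx": 0, "dy": 0, "dz": 0, "jaw": 0.0136},
  ],
)

```text
time_s: 17.9
position: [0.4709, -0.3892, 0.2406]
orientation: [-0.123, 0.73, 0.658, 0.137]
wrist_force: [-0.7, 1.1, 0.5]
finger_gap: 0.0137
grasp_force: 26.0
```

The grip force now falls gradually, so I continue in fine steps.

>>> play_rows(
  moves=[
    {"wx": 0, "wy": 0, "wz": 0, "dx": 0, "dy": 0, "dz": 0, "jaw": 0.0137},
    {"wx": 0, "wy": 0, "wz": 0, "dx": 0, "dy": 0, "dz": 0, "jaw": 0.01375},
    {"wx": 0, "wy": 0, "wz": 0, "dx": 0, "dy": 0, "dz": 0, "jaw": 0.0138},
    {"wx": 0, "wy": 0, "wz": 0, "dx": 0, "dy": 0, "dz": 0, "jaw": 0.01385},
    {"wx": 0, "wy": 0, "wz": 0, "dx": 0, "dy": 0, "dz": 0, "jaw": 0.0139},
  ],
)

```text
time_s: 18.4
position: [0.4709, -0.3893, 0.2406]
orientation: [-0.123, 0.73, 0.658, 0.137]
wrist_force: [-0.4, 0.8, -1.0]
finger_gap: 0.0138
grasp_force: 6.5
```

>>> play_rows(
  moves=[
    {"wx": 0, "wy": 0, "wz": 0, "dx": 0, "dy": 0, "dz": 0, "jaw": 0.01395},
    {"wx": 0, "wy": 0, "wz": 0, "dx": 0, "dy": 0, "dz": 0, "jaw": 0.014},
    {"wx": 0, "wy": 0, "wz": 0, "dx": 0, "dy": 0, "dz": 0, "jaw": 0.01405},
    {"wx": 0, "wy": 0, "wz": 0, "dx": 0, "dy": 0, "dz": 0, "jaw": 0.0141},
    {"wx": 0, "wy": 0, "wz": 0, "dx": 0, "dy": 0, "dz": 0, "jaw": 0.0142},
    {"wx": 0, "wy": 0, "wz": 0, "dx": 0, "dy": 0, "dz": 0, "jaw": 0.0143},
    {"wx": 0, "wy": 0, "wz": 0, "dx": 0, "dy": 0, "dz": 0, "jaw": 0.0145},
  ],
)

```text
time_s: 19.1
position: [0.4709, -0.3893, 0.2406]
orientation: [-0.123, 0.73, 0.658, 0.137]
wrist_force: [0.1, -0.2, 0.3]
finger_gap: 0.0146
grasp_force: 0.0
```

>>> play_rows(
  moves=[
    {"wx": 0, "wy": 0, "wz": 0, "dx": 0, "dy": 0, "dz": 0, "jaw": 0.0155},
    {"wx": 0, "wy": 0, "wz": 0, "dx": 0, "dy": 0, "dz": 0, "jaw": 0.018},
    {"wx": 0, "wy": 0, "wz": 0, "dx": 0, "dy": 0, "dz": 0, "jaw": 0.024},
    {"wx": 0, "wy": 0, "wz": 0, "dx": 0, "dy": 0, "dz": 0, "jaw": 0.032},
    {"wx": 0, "wy": 0, "wz": 0, "dx": 0, "dy": 0, "dz": 0, "jaw": 0.04},
    {"wx": 0, "wy": 0, "wz": 0, "dx": 0, "dy": 0, "dz": 0, "jaw": 0.04},
  ],
)

```text
time_s: 19.7
position: [0.4709, -0.3892, 0.2406]
orientation: [-0.123, 0.73, 0.658, 0.137]
wrist_force: [-0.7, 0.2, 0.3]
finger_gap: 0.0397
grasp_force: 0.0
```

```bash
python3 st.py; python3 - <<'E'
from bench import *
from h import *
import cv2
s=read_state();a=[]
for c in("scene","wrist"):
    S=grab_frame(c);f=cv2.cvtColor(S["frame"],cv2.COLOR_RGB2BGR)
    a.append(cv2.resize(f[205:280,340:440],(400,300),interpolation=cv2.INTER_CUBIC) if c=="scene" else cv2.resize(f[160:400,160:480],(400,300)))
cv2.imwrite("pics/p5.png",np.hstack(a))
E
```

```text
[ 0.4709 -0.3893  0.2406] hook [ 0.4727 -0.3715  0.1946] F [0.026  0.0954 0.0441] [0.4786 0.4633 0.5537] M [-0.3918  0.045  -0.0038] 0.0399405170798076 20.95
```

View pics/p5.png

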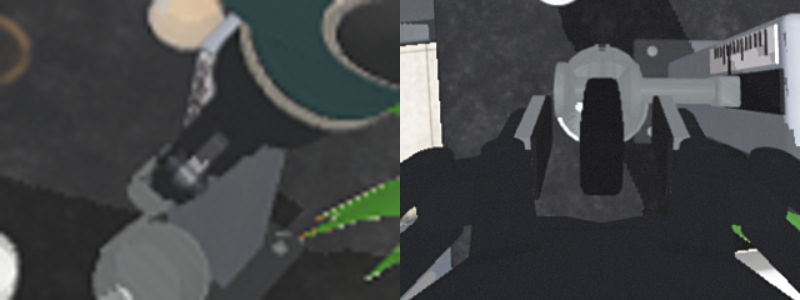

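The dipper hangs on its own: in the wrist view the block is centred at (602,135) between the open fingers, with the peg running behind it. I withdraw along the tool axis.

>>> play_rows(
  moves=[
    {"wx": 0, "wy": 0, "wz": 0, "dx": 0, "dy": 0, "dz": -0.004, "jaw": 0.04},
    {"wx": 0, "wy": 0, "wz": 0, "dx": 0, "dy": 0, "dz": -0.008, "jaw": 0.04},
    {"wx": 0, "wy": 0, "wz": 0, "dx": 0, "dy": 0, "dz": -0.012, "jaw": 0.04},
    {"wx": 0, "wy": 0, "wz": 0, "dx": 0, "dy": 0, "dz": -0.016, "jaw": 0.04},
    {"wx": 0, "wy": 0, "wz": 0, "dx": 0, "dy": 0, "dz": -0.02, "jaw": 0.04},
    {"wx": 0, "wy": 0, "wz": 0, "dx": 0, "dy": 0, "dz": -0.02, "jaw": 0.04},
    {"wx": 0, "wy": 0, "wz": 0, "dx": 0, "dy": 0, "dz": -0.02, "jaw": 0.04},
    {"wx": 0, "wy": 0, "wz": 0, "dx": 0, "dy": 0, "dz": -0.01, "jaw": 0.04},
  ],
)

```text
time_s: 21.85
position: [0.4664, -0.4301, 0.3458]
orientation: [-0.122, 0.73, 0.658, 0.136]
wrist_force: [-0.3, -0.3, -0.2]
finger_gap: 0.0401
grasp_force: 0.0
```

```bash
python3 - <<'E'
from bench import *
from h import *
import cv2
s=read_state();print(s["position"],s["wrist_force"],s["time_s"])
P=None
for i in range(12):
    S=grab_frame("scene");f=S["frame"].astype(int)[205:290,345:415]
    if P is not None: print(round(np.abs(f-P).mean(),2),end=" ")
    P=f
for c in ("scene","top"):
    grab_frame(c)
    for n in ("dipper","petri_stack","flask_100","orange_vial"):print(c,n,[(np.round(d["box"]).tolist(),round(d["confidence"],2)) for d in recognise(c,n)][:2])
E
```

```text
[ 0.46640535 -0.43012086  0.34575748] [-0.28336428 -0.25989685 -0.21949916] 21.85
0.77 0.86 0.96 0.75 0.74 0.67 0.63 0.64 0.64 0.65 0.64 scene dipper [([360.0, 237.0, 399.0, 288.0], 0.79)]
scene petri_stack [([320.0, 260.0, 346.0, 285.0], 0.84)]
scene flask_100 [([378.0, 184.0, 395.0, 216.0], 0.64)]
scene orange_vial [([253.0, 171.0, 271.0, 190.0], 0.84)]
top dipper [([404.0, 234.0, 447.0, 263.0], 0.78)]
top petri_stack [([359.0, 250.0, 381.0, 272.0], 0.75), ([360.0, 144.0, 387.0, 168.0], 0.69)]
top flask_100 [([360.0, 144.0, 387.0, 168.0], 0.78)]
top orange_vial [([225.0, 199.0, 241.0, 212.0], 0.8)]
```

The image differences have settled to the noise level and the bystanders haven't moved. The hand is clear, so I hand the job in.

```bash
python3 -c "
from bench import *
print(job_done())"
```

```text
the job is handed in; nothing more can be done
None
```

The dipper hangs by its hook in the grey scale's peg groove, lowered on slowly and released at its hanging lean; the last images showed no visible swing, the three bystanders in place and the hand clear, and the job is handed in (no verdict was returned).

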